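# Load the grinder's wheel-change kit in layers

## Task

Load the wheel-change kit on the bench and lock it. First the bottom layer, in either order: slide the grinding wheel flat through the open mouth of its bay until it is home against the back wall, and lay the dressing stick flat in the long pocket beside it. Then lay the spanner across on top of both, handle down between the two pairs of guide posts and jaw over the wheel, and only then swing the yellow hold-down arm over the handle to its stop; do not tip the wheel, and leave the tin, bearing, bottle and jar where they stand.

Things in the scene. Friction and masses are not known exactly. Their poses are not given: they have to be found in the camera images.
- kit: Teal kit frame fixed to the bench, walls 10 high, floorless (parts slide on the bench; the black lining is paint-thin). Origin on the bench at the home wheel's centre; z up, x from wheel bay to stick pocket, y from mouth to back wall. In its frame, mm: bay x -58 to 58, mouth y = -50, back wall y 57 to 87; mouth lips flare out, left to (-82,-74), right to (66,-63).
- pocket (a point): Centre of the stick pocket, on the bench: x = 100, y = 2 in the kit's frame. The pocket is 36 wide (kit x) and 108 long (kit y), walls 10 high: divider 24 thick between it and the wheel bay, outer wall 6 thick, front wall 8 thick.
- spanner_seat (a point): Where spanner_center belongs: x = 50, y = 30, z = 30 in the kit's frame. Two pairs of steel guide posts, 6 square, tops at z = 34, stand on the divider (kit x = 76) and the outer wall (x = 121), at y = 12.5 and 47.5: 29 clear between the posts of a pair.
- latch_axis (a point): The hold-down's turning axis, at the top of its post: x = 100, y = 74, z = 50 in the kit's frame.
- wheel_center (a point): Grey grinding wheel lying flat, with a red paper disc on top: diameter 110, thickness 24, about 0.45 kg, too wide to grasp and to be pushed along the bench (2 to 6 N). The point is its centre, 12 above its underside; z is its axis.
- stick_center (a point): Reddish-brown dressing stick, a bar 25 wide (x), 100 long (y), 24 high (z), about 0.15 kg. The point is its centre, 12 above its underside. Its two ends are alike.
- spanner_center (a point): Flat steel open-jaw spanner, 170 long, 12 thick, about 0.2 kg. The point is at mid-length, 6 above its underside; x points along it to the handle's end at x = 85. Handle 20 wide, x -40 to 85; jaw 42 wide, x -85 to -40; it balances near x = -5. In the kit it rests on the tops of wheel and stick, 24 above the bench, its x along the kit's x.
- spanner_head (a point): Point in the middle of the spanner's jaw end, 60 mm from spanner_center, 6 above the underside.
- latch (a joint): Yellow hold-down arm, turning level about a vertical axis. 0 = closed, at its stop, pointing along the kit's -y over the spanner's line; it grows as it opens anticlockwise from above (1.57: along the kit's +x), to 2.1. It starts open. Arm 14 wide, z 39 to 49 mm; friction under 1 N at the knob; stays where it is left.
- latch_knob (a point): Black upright knob on the arm's end, radius 7, from z = 49 to 71 mm over the bench, 52 mm from the turning axis; the point is on the knob's axis at z = 60.
- tin_center (a point): Bystander: low round tin with a blue band, radius 30, height 48; the point is its centre.
- bearing_center (a point): Bystander: small dark cast bearing block, foot 66 (x) by 34 (y), 49 high; the point is on its axis 24 above the bench.
- bottle_center (a point): Bystander: white bottle with a yellow label, radius 26, height 150; the point is its centre.
- jar_center (a point): Bystander: jar with a black lid, radius 30, height 75; the point is its centre.
Mind the look-alikes: they are no part of the job. What is shaped like the part that bears wheel_center but blue is not meant.

How it is judged:
On the way, in this order (a step that is already met when the one before it is completed fails the run):
1. the wheel is home in its bay and the stick lies in its pocket, the stick let go (x of wheel_center in the frame of kit between -0.007 and 0.007 m and y of wheel_center in the frame of kit between -0.008 and 0.008 m and z of wheel_center in the frame of kit between 0.008 and 0.016 m and angle between each of wheel_center, stick_center's own z axis and vertical below 0.1 rad and x of stick_center in the frame of kit between 0.09 and 0.11 m and y of stick_center in the frame of kit between -0.01 and 0.014 m and z of stick_center in the frame of kit between 0.008 and 0.016 m and angle between the y axis of stick_center and the y axis of kit, either way round below 0.15 rad and contact force between the fingers and stick below 0.1 N), for 0.2 s.
2. the spanner lies on wheel and stick between the posts, let go, the hold-down still open (x of wheel_center in the frame of kit between -0.007 and 0.007 m and y of wheel_center in the frame of kit between -0.008 and 0.008 m and z of wheel_center in the frame of kit between 0.008 and 0.016 m and angle between each of wheel_center, stick_center, spanner_center's own z axis and vertical below 0.1 rad and x of stick_center in the frame of kit between 0.09 and 0.11 m and y of stick_center in the frame of kit between -0.01 and 0.014 m and z of stick_center in the frame of kit between 0.008 and 0.016 m and angle between the y axis of stick_center and the y axis of kit, either way round below 0.15 rad and x of spanner_center in the frame of kit between 0.03 and 0.075 m and y of spanner_center in the frame of kit between 0.022 and 0.038 m and z of spanner_center in the frame of kit between 0.026 and 0.034 m and x of spanner_head in the frame of kit below 0.02 m and angle between the x axis of spanner_center and the x axis of kit, either way round below 0.15 rad and contact force between the fingers and spanner below 0.1 N and value of joint latch above 0.6 rad), for 0.2 s.
At the end, for the whole second after the job is handed in: Wheel flat and home (within 7 mm sideways, 8 mm in depth); stick flat in its pocket; spanner flat on both, its middle within 8 mm of the posts' line and 20 mm of its place along it, within 0.15 rad, jaw over the wheel; arm within 0.15 rad of closed; all at rest (x of wheel_center in the frame of kit between -0.007 and 0.007 m and y of wheel_center in the frame of kit between -0.008 and 0.008 m and z of wheel_center in the frame of kit between 0.008 and 0.016 m and angle between each of wheel_center, stick_center, spanner_center's own z axis and vertical below 0.1 rad and x of stick_center in the frame of kit between 0.09 and 0.11 m and y of stick_center in the frame of kit between -0.01 and 0.014 m and z of stick_center in the frame of kit between 0.008 and 0.016 m and angle between the y axis of stick_center and the y axis of kit, either way round below 0.15 rad and x of spanner_center in the frame of kit between 0.03 and 0.075 m and y of spanner_center in the frame of kit between 0.022 and 0.038 m and z of spanner_center in the frame of kit between 0.026 and 0.034 m and x of spanner_head in the frame of kit below 0.02 m and angle between the x axis of spanner_center and the x axis of kit, either way round below 0.15 rad and linear speed of each of wheel, stick, spanner below 0.01 m/s and value of joint latch below 0.15 rad); the robot touches nothing.
It fails at once if the wheel is tipped by more than 0.35 rad (angle between wheel_center's own z axis and vertical above 0.35 rad).
It fails at once if the tin is moved by more than 20 mm (distance of tin_center from where it was at the start of the episode above 0.02 m).
It fails at once if the bearing is moved by more than 20 mm (distance of bearing_center from where it was at the start of the episode above 0.02 m).
It fails at once if the bottle is moved by more than 20 mm (distance of bottle_center from where it was at the start of the episode above 0.02 m).
It fails at once if the jar is moved by more than 20 mm (distance of jar_center from where it was at the start of the episode above 0.02 m).
It also fails if it takes over 72 s, if anything falls off the work surface, if the arm or the gripper's body presses on something with over 40 N, if the wrist force passes 120 N, or if a joint passes its speed limit or range.

## Robot

A 7-joint arm with a two-finger parallel gripper is mounted at the origin on the work surface. World frame = base frame: x ahead of the robot, y to its left, z up, the work surface at z = 0. Lengths are in m, angles in rad, forces in N, time in s.
With the tool pointing down it reaches from about 0.425 to 0.925 m from the base axis. Payload 6.8 kg.
Tool frame: the origin (TCP) lies midway between the tips of the shut fingers; the grasp point (between the pads) lies 19 mm behind it; z points along the fingers, y is the line along which they close (so a half turn about z gives the same grasp; the last joint's range is limited). The gripper opens to 85 mm and grips with 20 to 120 N. Pads are 22 mm wide; open, the fingers measure 114 mm over their backs; the gripper's body (76 mm by 85 mm) begins 54 mm behind the grasp point. The pads swing forward as they close: fully open they stand 13 mm farther back than shut.
Start: joints at [1.144, 0.477, 0.022, 1.555, -0.011, 1.109, -0.083], TCP at [0.212, -0.641, 0.231] pointing down, gripper open.
Joint ranges: [-2.96, 2.96], [-0.34, 2.1], [-1.41, 1.46], [0.24, 2.44], [-1.37, 4.51], [0.17, 1.92], [-2.96, 2.96]. Speed limits (rad/s): [2.39, 2.39, 3.14, 3.14, 3.14, 3.14, 3.14].

## Interface

Orientations are given as a unit quaternion [x, y, z, w].
In Python, from station import env gives the robot as it stands. The module is installed in compiled form; this text tells all that it offers.
- The arm moves only by the tool step_arm, never from a script. Its argument "increments" is a list of rows, each a list of 3 entries, a list of its own where there are three numbers: the opening, from -1 (shut) to 1 (fully open), then the shift along the tool's x, y, z in mm, then the turn, a rotation vector about the tool's x, y, z in degrees. A call has 1 to 10 rows; each row is the pose to reach, as a shift and turn from the pose commanded when the call began, along the tool's axes at that moment; what a row does not reach only later rows make up. A row lasts 1/12 s, in which the tool goes at most 41.7 mm and 7.16 degrees, less where a joint would pass 70% of its speed; a pose out of reach is approached as far as the arm can. A call with a gripper value outside its range is refused whole. The fingers move at their own pace and stop on an object; the grip force is fixed at half the most. Time passes only in rows, so rows that repeat a pose let the fingers close. It gives the time, the measured TCP pose, the force, the opening and the grip force at its end, in the units of the state.
- env.sense(): the state, without advancing time (a new reading comes with each control period).
- env.camera(name): name is "scene" or "top"; returns a dict with "pixels" (420x560x3 uint8, red, green, blue), "vertical_fov" (degrees; the focal length in pixels is half the picture's height over the tangent of half this angle, whatever the lens; pixels are square), "cx", "cy" (the principal point, pixels), "extrinsics" (4x4, takes a point from camera to world coordinates). Camera axes: x right, y up, looking along -z (the intrinsics and any distortion apply to the point x, -y, -z); pixel columns grow to the right and rows downward; lengths in m; the calibration is good to about 2 mm. A picture is of the moment at which its call begins. There is no depth.
- env.job_done(): hands the job in; it is judged then, once.
The state is a dict: "t": time; "q": joint angles; "joint_vel": joint speeds; "joint_torque": joint torques, N m; "ee_pos": TCP position; "ee_rot": TCP orientation; "contact_force": force on the tool from outside, world axes, zero at the start; "moment": the same for the moment, N m; "gripper_width": finger opening in m; "grasp_force": force on a finger pad.
Only numpy, scipy, OpenCV 4.12 (cv2) and the standard library are available. Lean on these libraries where they do the work, as an engineer would, in place of code of your own. Each camera call takes 0.05 s, during which the arm holds its last target. There are 200 camera calls.

## Working session

There is one attempt and no reset: what is moved stays moved. The work goes in short steps, Python scripts to look and compute and a tool call to move; the robot and the scene stay as the last step left them, time stands still between calls to the robot, and variables do not carry over. Pictures are saved under pics/ and viewed, at most 10 in all, crops included, and the job is handed in when it is done.

Besides the shell and the picture viewer there is one more tool, called after "Call:" in YAML: its name, and indented under it one key for each argument. step_arm: Moves the arm, as the interface text tells. Its arguments: {"type":"object","properties":{"increments":{"type":"array","items":{"type":"array"}}},"required":["increments"]}

```bash
mkdir -p pics; cat > h.py <<'E'
import numpy as np, cv2
from station import env
def shot(name,fn=None):
    c=env.camera(name); p=np.ascontiguousarray(c["pixels"][:,:,::-1])
    if fn: cv2.imwrite("pics/"+fn,p)
    return c,p
def K(c):
    f=c["pixels"].shape[0]/2/np.tan(np.radians(c["vertical_fov"]/2)); return f
def px2w(c,u,v,z):
    f=K(c); d=np.array([(u-c["cx"])/f,-(v-c["cy"])/f,-1]); E=np.array(c["extrinsics"])
    d=E[:3,:3]@d; o=E[:3,3]; return o+d*(z-o[2])/d[2]
def w2px(c,P):
    f=K(c);E=np.array(c["extrinsics"]); p=E[:3,:3].T@(np.array(P)-E[:3,3])
    return np.array([c["cx"]+f*p[0]/-p[2], c["cy"]-f*p[1]/-p[2]])
E
python3 - <<'E'
from h import *
for n in("top","scene"):
    c,p=shot(n,n+"0.png"); print(n,{k:c[k] for k in c if k!="pixels"})
print(env.sense())
E
```

```text
top {'vertical_fov': 49.07339817010381, 'cx': 272.987827864443, 'cy': 209.69959072582333, 'extrinsics': array([[ 0.02353443,  0.99590891, -0.08724435,  0.42204726],
       [-0.99970794,  0.02392375,  0.00341941,  0.01486915],
       [ 0.00549263,  0.0871384 ,  0.99618107,  1.23946197],
       [ 0.        ,  0.        ,  0.        ,  1.        ]])}
scene {'vertical_fov': 50.293725097648924, 'cx': 276.0066288192251, 'cy': 213.3369728925632, 'extrinsics': array([[-0.18378574, -0.84093763,  0.50896632,  1.17867174],
       [ 0.98294957, -0.16025123,  0.09016476,  0.11716149],
       [ 0.00573954,  0.51685922,  0.85605117,  1.16661366],
       [ 0.        ,  0.        ,  0.        ,  1.        ]])}
{'t': 0.1, 'q': array([ 1.14392512,  0.47771486,  0.02236797,  1.55631922, -0.01151508,
        1.10934556, -0.08308961]), 'joint_vel': array([ 6.94382917e-04, -1.15988229e-03,  2.03905637e-03, -4.18293572e-03,
        1.70504201e-05,  1.13929070e-03,  2.67466380e-04]), 'joint_torque': array([ 4.87811878e-03, -5.97759068e+01,  1.61388528e+00, -2.81955171e+01,
        1.28730552e-02,  5.03711693e-03, -3.11582892e-05]), 'ee_pos': array([ 0.21135737, -0.64049635,  0.23043926]), 'ee_rot': array([ 9.87324520e-01,  1.58712334e-01, -1.89830089e-04, -8.07261402e-04]), 'contact_force': array([ 0.43381799, -0.31040065,  0.60801512]), 'moment': array([-0.06172622,  0.00471162,  0.03113034]), 'grasp_force': 0.0, 'gripper_width': 0.08517327659663049}
```

View pics/top0.png

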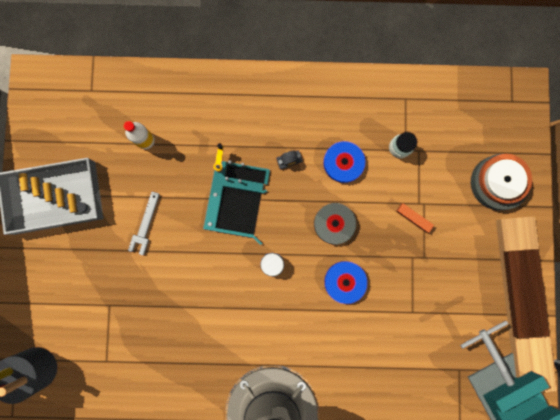

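View pics/scene0.png

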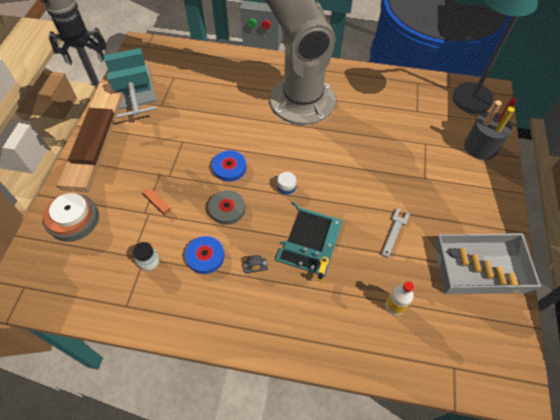

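The top view shows the kit at about (240,205). The wheel-shaped candidates are grey with a red disc at (336,224), blue at (345,162) and blue at (347,283). The grey one is meant, since the blue ones are excluded by the task. The stick is at (416,218), the spanner at (146,224), the bearing at (290,159), the tin at (272,265), the jar at (404,145) and the bottle at (140,135). The scene view agrees. Next I'll enlarge both to confirm.

```bash
python3 - <<'E'
from h import *
a=cv2.imread("pics/top0.png");b=cv2.imread("pics/scene0.png")
def cr(im,u,v,w,h,s=4): return cv2.resize(im[v:v+h,u:u+w],None,fx=s,fy=s,interpolation=cv2.INTER_CUBIC)
m=np.zeros((600,800,3),np.uint8)
m[:440,:400]=cr(a,190,140,100,110); m[:400,400:720]=cr(b,270,195,80,100)
m[440:600,0:520]=cr(a,310,200,130,40); 
cv2.imwrite("pics/m1.png",m)
n=np.zeros((600,800,3),np.uint8)
n[:360,:240]=cr(a,120,185,40,60,6);n[:420,240:480]=cr(b,375,195,40,70,6)
n[:300,480:720]=cr(a,390,190,60,75,4)[:300];n[300:580,480:800]=cr(b,130,175,80,70,4)
cv2.imwrite("pics/m2.png",n)
E
```

```text
(no output)
```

View pics/m1.png

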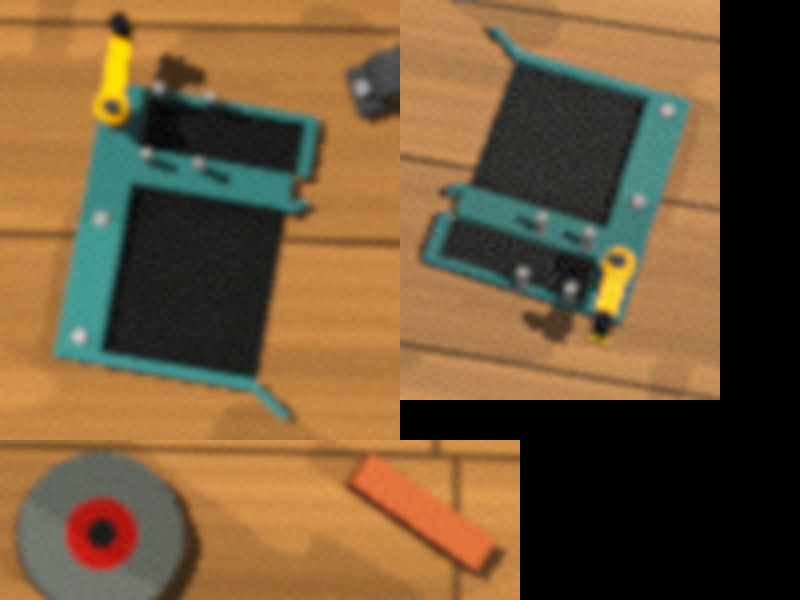

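View pics/m2.png

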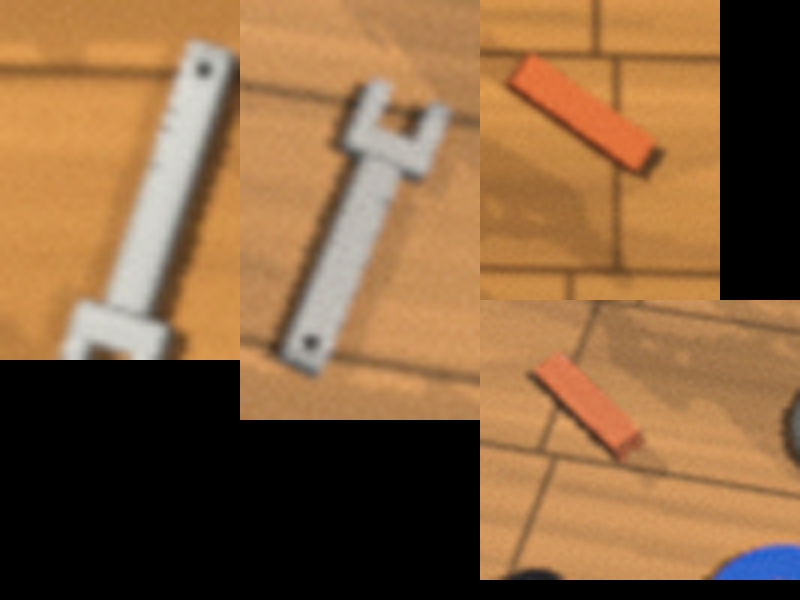

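The mosaics show the kit walls, four post tops, latch axis and knob clearly. They also confirm the grey wheel with the red disc as the real one. I read the spanner and stick corners from them too. Next I fit poses to these points with both cameras.

```bash
cat > fit.py <<'E'
from h import *
from scipy.optimize import least_squares
import json
ct,_=shot("top");cs,_=shot("scene")
a=cv2.imread("pics/top0.png");b=cv2.imread("pics/scene0.png")
def T(u,v,u0,v0,s,uo=0,vo=0): return (u0+(u-uo+.5)/s-.5, v0+(v-vo+.5)/s-.5)
def fit(name,obs,x0):
    def pr(p,c,P):
        s,k=np.sin(p[2]),np.cos(p[2]); x,y,z=np.array(P)/1e3
        return w2px(c,[p[0]+k*x-s*y,p[1]+s*x+k*y,z])
    def r(p): return np.concatenate([pr(p,c,P)-np.array(q) for c,P,q in obs])
    R=least_squares(r,x0,loss="soft_l1",f_scale=.7); p=R.x
    print(name,p.round(4),"deg",np.degrees(p[2]).round(2)); print(r(p).reshape(-1,2).round(1).tolist())
    for nm,cc in(("top",ct),("scene",cs)):
        o=[x for x in obs if x[0] is cc]
        if len(o)>2:
            q=least_squares(lambda p:np.concatenate([pr(p,c,P)-np.array(q) for c,P,q in o]),p).x; print("  ",nm,q.round(4))
    return p
if __name__=="__main__":
    t=lambda u,v:T(u,v,190,140,4); s=lambda u,v:T(u,v,270,195,4,400)
    kit=fit("kit",[(ct,P,t(*q)) for P,q in [((-58,57,10),(103,350)),((58,57,10),(133,184)),((58,-50,10),(285,210)),((-58,-50,10),(255,376)),((-82,-74,10),(290,418)),
     ((118,-52,10),(303,123)),((82,-52,10),(297,172)),((76,47.5,34),(147,153)),((76,12.5,34),(198,163)),((121,47.5,34),(159,88)),((121,12.5,34),(209,97)),((100,74,50),(112,107))]]+
     [(cs,P,s(*q)) for P,q in [((76,47.5,34),(590,234)),((76,12.5,34),(541,220)),((121,12.5,34),(522,272)),((121,47.5,34),(571,287)),((100,74,50),(618,261)),((-82,-74,10),(494,30)),((-58,-50,10),(520,65)),((-58,57,10),(648,100)),((58,57,10),(607,222))]],[.5,.1,-.2])
    kx=lambda P:(np.array([[np.cos(kit[2]),np.sin(kit[2])],[-np.sin(kit[2]),np.cos(kit[2])]])@(P[:2]-kit[:2])*1e3).round(1)
    t=lambda u,v:T(u,v,120,185,6); s=lambda u,v:T(u,v,375,195,6,240)
    sp=fit("spanner",[(ct,P,t(*q)) for P,q in [((85,10,12),(190,42)),((85,-10,12),(235,52)),((-40,10,12),(108,303)),((-40,-10,12),(152,315))]]+
      [(cs,P,s(*q)) for P,q in [((85,-10,12),(280,352)),((85,10,12),(318,375)),((-40,-10,12),(362,150)),((-40,10,12),(402,172))]],[.5,.3,-.2])
    t=lambda u,v:T(u,v,390,190,4,480); s=lambda u,v:T(u,v,130,175,4,480,300)
    st=fit("stick",[(ct,P,t(*q)) for P,q in [((12.5,50,24),(530,53)),((-12.5,50,24),(510,80)),((12.5,-50,24),(660,148)),((-12.5,-50,24),(638,173))]]+
      [(cs,P,s(*q)) for P,q in [((12.5,50,24),(618,458)),((-12.5,50,24),(643,433)),((12.5,-50,24),(533,374)),((-12.5,-50,24),(557,353))]],[.5,-.3,.9])
    def red(im,c,u,v):
        w=im[v-14:v+14,u-14:u+14].astype(int); m=(w[:,:,2]>120)&(w[:,:,1]<60); m=m.astype(np.uint8)
        cn=max(cv2.findContours(m,0,2)[0],key=cv2.contourArea); e=cv2.fitEllipse(cn); return px2w(c,u-14+e[0][0],v-14+e[0][1],.024)
    w=[red(a,ct,336,224),red(b,cs,226,206)]; print("wheel",np.round(w,4).tolist()); W=np.mean(w,0)
    print("in kit: wheel",kx(W),"stick",kx(st),"spanner",kx(sp))
    for n,c,u,v,z in[("tin",ct,272,264,.048),("tin",cs,287,180,.048),("bear",ct,290,159,.04),("bear",cs,255,262,.04),("jar",ct,404,141,.075),("jar",cs,145,251,.075),("bottlecap",ct,129,127,.15),("knob",ct,190+121/4,140+22/4,.071),("knob",cs,270+202/4,195+322/4,.071)]:
        P=px2w(c,u,v,z); print(n,P.round(3),kx(P))
    json.dump(dict(kit=list(kit),wheel=list(W),stick=list(st),sp=list(sp)),open("p.json","w"))
E
python3 fit.py
```

```text
kit [ 0.5277  0.0998 -0.1449] deg -8.3
[[-0.4, 0.3], [-0.2, -0.7], [0.9, -0.5], [1.0, 0.5], [-0.4, 0.4], [0.9, -0.4], [0.2, 0.4], [0.1, -0.2], [0.4, -0.5], [0.1, -0.5], [0.6, -0.6], [-0.1, -0.3], [0.3, -0.7], [0.6, -0.8], [0.6, -0.1], [0.5, -0.0], [0.6, 0.3], [-0.1, -1.6], [-1.4, -1.9], [0.6, -0.7], [0.2, 1.7]]
   top [ 0.5272  0.1002 -0.1407]
   scene [ 0.5289  0.0996 -0.1513]
spanner [ 0.4886  0.3491 -0.2672] deg -15.31
[[0.8, -1.0], [0.4, -0.5], [-0.0, 0.2], [-0.2, 0.3], [0.2, 0.3], [0.6, -0.7], [0.2, 0.1], [-0.0, -1.0]]
   top [ 0.4878  0.3496 -0.2569]
   scene [ 0.4899  0.3488 -0.2786]
stick [ 0.519  -0.3683 -0.5768] deg -33.05
[[0.4, -0.7], [0.2, 0.3], [-0.5, -3.2], [-0.1, -1.7], [-0.3, -2.3], [-0.1, -1.2], [0.2, -0.6], [0.7, -0.3]]
   top [ 0.5156 -0.3683 -0.6191]
   scene [ 0.523  -0.3673 -0.5801]
wheel [[0.4976, -0.1545, 0.024], [0.4986, -0.1564, 0.024]]
in kit: wheel [   7.6 -256.8] stick [  59.  -464.4] spanner [-74.7 241.1]
tin [0.386 0.01  0.048] [-127.2 -109.3]
tin [0.39  0.01  0.048] [-123.2 -108.2]
bear [ 0.663 -0.031  0.04 ] [ 152.4 -109.9]
bear [ 0.674 -0.03   0.04 ] [ 163.3 -106.9]
jar [ 0.71  -0.323  0.075] [ 241.3 -391.7]
jar [ 0.713 -0.324  0.075] [ 244.8 -392.9]
bottlecap [0.709 0.363 0.15 ] [141.6 286.6]
knob [0.687 0.151 0.071] [150.6  73.5]
knob [0.694 0.152 0.071] [156.7  76.1]
```

```bash
python3 - <<'E'
from fit import *
# silhouette fit of stick and spanner in both views
def box(L,W,h,x0=0): return [(x0+sx*L/2,sy*W/2,z) for sx in(-1,1) for sy in(-1,1) for z in(0,h)]
from scipy.optimize import minimize
def hull(c,p,pts):
    s,k=np.sin(p[2]),np.cos(p[2])
    q=np.array([w2px(c,[p[0]+(k*x-s*y)/1e3,p[1]+(s*x+k*y)/1e3,z/1e3]) for x,y,z in pts],np.float32)
    return cv2.convexHull(q)[:,0]
def soft(h,roi):
    u0,v0,w,hh=roi; S=8
    m=np.zeros((hh*S,w*S),np.uint8); cv2.fillPoly(m,[np.round(((h-[u0,v0])+.5)*S*16-8).astype(np.int32)],255,shift=4)
    return cv2.resize(m,(w,hh),interpolation=cv2.INTER_AREA)/255.
rt=(390,195,55,45); rs=(135,180,45,45)
def mask(im,r,ref):
    u,v,w,h=r; x=cv2.GaussianBlur(im,(0,0),.5)[v:v+h,u:u+w].astype(float)
    hs=cv2.cvtColor(x.astype(np.uint8),cv2.COLOR_BGR2LAB).astype(float)[:,:,1]
    hi=np.percentile(hs,99);lo=np.median(hs); return np.clip((hs-lo-.25*(hi-lo))/((hi-lo)*.5),0,1)
M=[(ct,rt,mask(a,rt,0)),(cs,rs,mask(b,rs,0))]
print([m[2].sum() for m in M])
pts=box(25,100,24)
for MM in (M,M[:1],M[1:]):
    f=lambda p:sum(((soft(hull(c,p,pts),r)-m)**2).sum() for c,r,m in MM)
    best=minimize(f,[.519,-.368,-.6],method="Nelder-Mead",options=dict(initial_simplex=[[.519,-.368,-.6],[.525,-.368,-.6],[.519,-.362,-.6],[.519,-.368,-.5]],xatol=1e-5,fatol=1e-3))
    print(best.x.round(4),best.fun.round(1))
E
```

```text
[np.float64(369.4545454545454), np.float64(248.5263157894737)]
[ 0.5173 -0.37   -0.6061] 91.2
[ 0.518  -0.3701 -0.5831] 44.6
[ 0.5149 -0.3716 -0.6299] 38.0
```

```bash
cat > g.py <<'E'
# usage: python3 g.py kx ky z_mm kit_yaw_deg  (tool-x direction in kit frame) -> shift/turn from present pose ; chain of several quadruples
import sys,json; from h import *
from scipy.spatial.transform import Rotation as R
p=json.load(open("p.json")); k=p["kit"]; s=env.sense(); r0=R.from_quat(s["ee_rot"]); pos=s["ee_pos"]
def k2w(x,y): c,n=np.cos(k[2]),np.sin(k[2]); return np.array([k[0]+(c*x-n*y)/1e3,k[1]+(n*x+c*y)/1e3])
def w2k(P): c,n=np.cos(k[2]),np.sin(k[2]); d=(P[:2]-k[:2])*1e3; return np.array([c*d[0]+n*d[1],-n*d[0]+c*d[1],P[2]*1e3])
ax=r0.apply([1,0,0]); print("now kit",w2k(pos).round(1),"kityaw",round(np.degrees(np.arctan2(ax[1],ax[0])-k[2]),1),"t",round(s["t"],2),"w",round(s["gripper_width"]*1e3,1),"F",s["contact_force"].round(1),"q",s["q"].round(2))
if __name__=="__main__":
  v=list(map(float,sys.argv[1:]))
  for i in range(0,len(v),4):
    x,y,z,a=v[i:i+4]; t=np.append(k2w(x,y),z/1e3); ya=np.radians(a)+k[2]
    rt=R.from_matrix(np.array([[np.cos(ya),np.sin(ya),0],[np.sin(ya),-np.cos(ya),0],[0,0,-1]]).T)
    print("->",v[i:i+4],"world",t.round(3),"shift",(r0.inv().apply(t-pos)*1e3).round(1),"turn",np.degrees((r0.inv()*rt).as_rotvec()).round(1))
    r0,pos=rt,t
E
python3 - <<'E'
import json;p=json.load(open("p.json"));p["stick"]=[.5172,-.3702,-.604];json.dump(p,open("p.json","w"))
E
python3 g.py 8 -345 120 90 8 -345 4 90
```

```text
now kit [-205.9 -778.5  231. ] kityaw 26.6 t 0.3 w 85.4 F [-0.3  0.2 -0.4] q [ 1.14  0.48  0.02  1.56 -0.01  1.11 -0.08]
-> [8.0, -345.0, 120.0, 90.0] world [ 0.486 -0.243  0.12 ] shift [ 385.2 -291.9  111.1] turn [ -0.   -0.  -63.4]
-> [8.0, -345.0, 4.0, 90.0] world [ 0.486 -0.243  0.004] shift [  0.   0. 116.] turn [0. 0. 0.]
```

Call:
step_arm:
  increments:
    - [0.4,[30,-23,0],[0,0,-6.3]]
    - [0.4,[65,-50,5],[0,0,-12.7]]
    - [0.4,[95,-73,10],[0,0,-19]]
    - [0.4,[125,-95,20],[0,0,-25.4]]
    - [0.4,[155,-117,30],[0,0,-31.7]]
    - [0.4,[185,-140,40],[0,0,-38]]
    - [0.4,[215,-163,50],[0,0,-44.4]]
    - [0.4,[245,-186,60],[0,0,-50.7]]
    - [0.4,[275,-208,70],[0,0,-57.1]]
    - [0.4,[300,-228,80],[0,0,-63.4]]

```text
t: 1.13
ee_pos: [0.4265, -0.3282, 0.1512]
ee_rot: [0.754, 0.656, 0.0, 0.0]
contact_force: [0.8, -0.2, 0.0]
gripper_width: 0.0598
grasp_force: 0.0
```

```bash
python3 g.py 8 -345 60 90 8 -345 4 90
```

```text
now kit [ -38.3 -438.1  151.2] kityaw 90.4 t 1.13 w 59.8 F [ 0.8 -0.2  0. ] q [ 0.81  0.37 -0.33  1.94  0.16  0.85  0.26]
-> [8.0, -345.0, 60.0, 90.0] world [ 0.486 -0.243  0.06 ] shift [92.8 46.8 91.3] turn [ 0.1 -0.   0.4]
-> [8.0, -345.0, 4.0, 90.0] world [ 0.486 -0.243  0.004] shift [ 0.  0. 56.] turn [0. 0. 0.]
```

Call:
step_arm:
  increments:
    - [0.4,[30,15,25],[0,0,0]]
    - [0.4,[60,30,55],[0,0,0.4]]
    - [0.4,[93,47,91],[0,0,0.4]]
    - [0.4,[93,47,120],[0,0,0.4]]
    - [0.4,[93,47,147],[0,0,0.4]]
    - [0.4,[93,47,147],[0,0,0.4]]
    - [0.4,[93,47,147],[0,0,0.4]]

```text
t: 1.72
ee_pos: [0.4839, -0.245, 0.0035]
ee_rot: [0.759, 0.651, -0.001, -0.001]
contact_force: [0.4, -1.1, 0.6]
gripper_width: 0.06
grasp_force: 0.0
```

```bash
python3 g.py 8 -317 4 90 4 -200 4 90 0 -100 4 90; python3 -c "
from h import *
c,p=shot('scene'); cv2.imwrite('pics/s1.png',cv2.resize(p[100:270,130:350],None,fx=3,fy=3))"
```

```text
now kit [   6.5 -347.5    3.5] kityaw 89.6 t 1.72 w 60.0 F [ 0.4 -1.1  0.6] q [ 0.57  0.6  -0.28  2.01  0.29  0.57 -0.06]
-> [8.0, -317.0, 4.0, 90.0] world [ 0.49  -0.215  0.004] shift [30.5  1.3 -0.5] turn [-0.2 -0.  -0.4]
-> [4.0, -200.0, 4.0, 90.0] world [ 0.503 -0.099  0.004] shift [117.  -4.   0.] turn [0. 0. 0.]
-> [0.0, -100.0, 4.0, 90.0] world [0.513 0.001 0.004] shift [100.  -4.   0.] turn [0. 0. 0.]
```

View pics/s1.png

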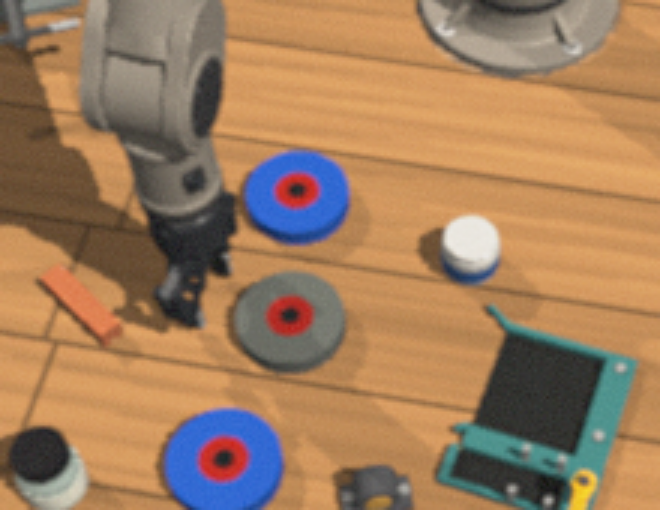

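The view shows the gripper at (195,290), open behind the grey wheel at (290,318), with the path to the mouth clear. Now I push.

Call:
step_arm:
  increments:
    - [0.4,[14,1,0],[0,0,-0.4]]
    - [0.4,[26,1,0],[0,0,-0.4]]
    - [0.4,[36,1,0],[0,0,-0.4]]
    - [0.4,[48,0,0],[0,0,-0.4]]
    - [0.4,[62,0,0],[0,0,-0.4]]
    - [0.4,[77,-1,0],[0,0,-0.4]]
    - [0.4,[92,-1,0],[0,0,-0.4]]
    - [0.4,[107,-2,0],[0,0,-0.4]]
    - [0.4,[119,-2,0],[0,0,-0.4]]
    - [0.4,[127,-3,0],[0,0,-0.4]]

```text
t: 2.6
ee_pos: [0.5022, -0.1178, 0.0051]
ee_rot: [0.756, 0.654, 0.001, 0.001]
contact_force: [-0.5, -4.3, 3.6]
gripper_width: 0.0598
grasp_force: 2.5
```

```bash
cat > wh.py <<'E'
from g import *
def wheel():
    out=[]
    for n,g in(("top",14),("scene",14)):
        c,im=shot(n); hs=im.astype(int); m=((hs[:,:,2]>110)&(hs[:,:,1]<60)&(hs[:,:,0]<70)).astype(np.uint8)
        best=[]
        for cn in cv2.findContours(m,0,2)[0]:
            if cv2.contourArea(cn)<60: continue
            (u,v),_,_=cv2.fitEllipse(cn); u0,v0=int(u),int(v)
            ring=[im[int(v0+r*np.sin(t)),int(u0+r*np.cos(t))].astype(int) for t in np.linspace(0,6.28,24)[:-1] for r in(12,13)]
            ring=np.median(ring,0)
            if ring[0]-ring[2]<40 and ring.max()<170 and cv2.contourArea(cn)<400: best.append((w2k(px2w(c,u,v,.024)).round(1).tolist(),int(cv2.contourArea(cn))))
        print(n,best)
wheel()
E
python3 wh.py
```

```text
now kit [   6.2 -218.9    5.1] kityaw 90.0 t 2.6 w 59.8 F [-0.5 -4.3  3.6] q [ 0.33  0.57 -0.27  2.07  0.29  0.53 -0.3 ]
top [([5.6, -161.1, 24.0], 200)]
scene [([6.1, -161.5, 24.0], 121)]
```

Call:
step_arm:
  increments:
    - [0.4,[8,0,0],[0,0,0]]
    - [0.4,[19,-1,0],[0,0,0]]
    - [0.4,[30,-2,0],[0,0,0]]
    - [0.4,[42,-3,0],[0,0,0]]
    - [0.4,[53,-4,0],[0,0,0]]
    - [0.4,[64,-5,0],[0,0,0]]
    - [0.4,[75,-6,0],[0,0,0]]
    - [0.4,[85,-6,0],[0,0,0]]
    - [0.4,[93,-6,0],[0,0,0]]
    - [0.4,[98,-6,0],[0,0,0]]

```text
t: 3.53
ee_pos: [0.5096, -0.0198, 0.0042]
ee_rot: [0.756, 0.654, 0.0, -0.0]
contact_force: [-0.9, -2.9, 0.4]
gripper_width: 0.0597
grasp_force: 1.5
```

```bash
python3 wh.py
```

```text
now kit [  -0.6 -120.9    4.2] kityaw 90.1 t 3.53 w 59.7 F [-0.9 -2.9  0.4] q [ 0.13  0.57 -0.27  2.09  0.29  0.53 -0.49]
top [([-3.5, -58.1, 24.0], 93)]
scene [([-0.6, -64.1, 24.0], 122)]
```

Call:
step_arm:
  increments:
    - [0.4,[8,0,0],[0,0,0]]
    - [0.4,[17,0,0],[0,0,0]]
    - [0.4,[26,0,0],[0,0,0]]
    - [0.4,[35,0.5,0],[0,0,0]]
    - [0.4,[43,0.5,0],[0,0,0]]
    - [0.4,[50,0.5,0],[0,0,0]]
    - [0.4,[55,0.5,0],[0,0,0]]
    - [0.4,[58,0.5,0],[0,0,0]]
    - [0.4,[60,0.5,0],[0,0,0]]
    - [0.4,[62,0.5,0],[0,0,0]]

```text
t: 4.47
ee_pos: [0.519, 0.0397, 0.0042]
ee_rot: [0.757, 0.654, -0.0, 0.0]
contact_force: [0.0, -1.6, -1.3]
gripper_width: 0.0596
grasp_force: 1.0
```

```bash
python3 wh.py
```

```text
now kit [  0.  -60.7   4.2] kityaw 90.0 t 4.47 w 59.6 F [ 0.  -1.6 -1.3] q [ 0.01  0.58 -0.26  2.06  0.28  0.54 -0.6 ]
top []
scene [([-0.1, -4.5, 24.0], 126)]
```

Call:
step_arm:
  increments:
    - [0.4,[2,0,0],[0,0,0]]
    - [0.4,[4,0,0],[0,0,0]]
    - [0.4,[5,0,0],[0,0,0]]
    - [0.4,[5,0,0],[0,0,0]]

```text
t: 4.9
ee_pos: [0.5199, 0.045, 0.0043]
ee_rot: [0.757, 0.654, 0.0, -0.0]
contact_force: [-0.5, -1.6, -0.6]
gripper_width: 0.0598
grasp_force: 0.6
```

Call:
step_arm:
  increments:
    - [0.4,[1,0,0],[0,0,0]]
    - [0.4,[2,0,0],[0,0,0]]
    - [0.4,[3,0,0],[0,0,0]]
    - [0.4,[3,0,0],[0,0,0]]

```text
t: 5.23
ee_pos: [0.52, 0.0459, 0.0043]
ee_rot: [0.757, 0.653, -0.001, 0.001]
contact_force: [-0.5, -7.1, 1.6]
gripper_width: 0.0599
grasp_force: 2.6
```

```bash
python3 wh.py
```

```text
now kit [  0.1 -54.4   4.3] kityaw 89.9 t 5.23 w 59.9 F [-0.5 -7.1  1.6] q [-0.    0.58 -0.26  2.06  0.28  0.54 -0.61]
top []
scene [([0.5, 1.5, 24.0], 126)]
```

Call:
step_arm:
  increments:
    - [0.4,[-15,0,0],[0,0,0]]
    - [0.4,[-35,0,0],[0,0,0]]
    - [0.4,[-50,0,-25],[0,0,0]]
    - [0.6,[-70,0,-60],[0,0,0]]
    - [1,[-105,0,-80],[0,0,4]]
    - [1,[-145,0,-80],[0,0,8]]
    - [1,[-185,0,-80],[0,0,13]]
    - [1,[-225,0,-80],[0,0,18]]
    - [1,[-265,0,-80],[0,0,23]]
    - [1,[-305,0,-80],[0,0,26]]

```text
t: 6.17
ee_pos: [0.4762, -0.2554, 0.0848]
ee_rot: [0.885, 0.465, 0.001, 0.0]
contact_force: [1.1, 0.7, -0.3]
gripper_width: 0.0856
grasp_force: 0.0
```

```bash
python3 - <<'E'
import sys; from g import *
g=w2k(np.array([.5081,-.3834,0])); print(g)
import subprocess
print(subprocess.run(f"python3 g.py {g[0]} {g[1]} 70 63.7 {g[0]} {g[1]} 10 63.7; python3 wh.py",shell=True,capture_output=True,text=True).stdout)
E
```

```text
now kit [   0.4 -358.9   84.8] kityaw 63.8 t 6.17 w 85.6 F [ 1.1  0.7 -0.3] q [ 0.51  0.45 -0.17  1.99  0.11  0.7  -0.33]
[  50.38494236 -480.93636186    0.        ]
now kit [   0.4 -358.9   84.8] kityaw 63.8 t 6.17 w 85.6 F [ 1.1  0.7 -0.3] q [ 0.51  0.45 -0.17  1.99  0.11  0.7  -0.33]
-> [50.38494235888109, -480.9363618569133, 70.0, 63.7] world [ 0.508 -0.383  0.07 ] shift [-87.4  98.8  14.9] turn [ 0.1 -0.1  0.1]
-> [50.38494235888109, -480.9363618569133, 10.0, 63.7] world [ 0.508 -0.383  0.01 ] shift [ 0.  0. 60.] turn [0. 0. 0.]
now kit [   0.4 -358.9   84.8] kityaw 63.8 t 6.17 w 85.6 F [ 1.1  0.7 -0.3] q [ 0.51  0.45 -0.17  1.99  0.11  0.7  -0.33]
top [([-0.3, 3.2, 24.0], 199)]
scene [([0.3, 1.0, 24.0], 122)]
```

Call:
step_arm:
  increments:
    - [1,[-29,33,5],[0,0,0]]
    - [1,[-58,66,10],[0,0,0]]
    - [1,[-87.5,99,15],[0,0,0]]
    - [1,[-87.5,99,40],[0,0,0]]
    - [1,[-87.5,99,65],[0,0,0]]
    - [1,[-87.5,99,75],[0,0,0]]
    - [1,[-87.5,99,75],[0,0,0]]

```text
t: 6.85
ee_pos: [0.5071, -0.3796, 0.0065]
ee_rot: [0.884, 0.468, -0.001, -0.003]
contact_force: [0.5, 1.2, -0.2]
gripper_width: 0.0854
grasp_force: 0.0
```

```bash
python3 g.py 50.4 -480.9 10 63.7; python3 -c "
from h import *
c,p=shot('scene'); cv2.imwrite('pics/s2.png',cv2.resize(p[130:260,100:260],None,fx=4,fy=4))"
```

```text
now kit [  48.9 -477.3    6.5] kityaw 64.1 t 6.85 w 85.4 F [ 0.5  1.2 -0.2] q [ 0.64  0.69 -0.13  1.79  0.13  0.68 -0.16]
-> [50.4, -480.9, 10.0, 63.7] world [ 0.508 -0.383  0.01 ] shift [-2.6  2.9 -3.5] turn [-0.3 -0.1  0.4]
```

View pics/s2.png

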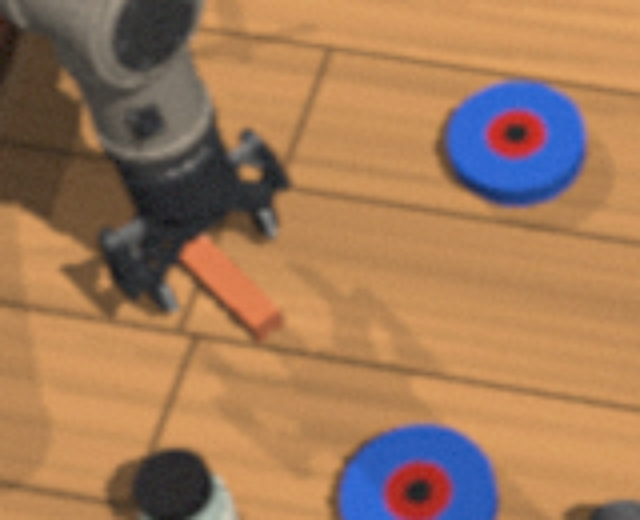

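The fingers straddle the stick, seen at (225,285), and line up with it. I correct the offset, then grip and lift.

Call:
step_arm:
  increments:
    - [1,[-2.5,3,-3.5],[0,0,0.4]]
    - [0,[-2.5,3,-3.5],[0,0,0.4]]
    - [-1,[-2.5,3,-3.5],[0,0,0.4]]
    - [-1,[-2.5,3,-3.5],[0,0,0.4]]
    - [-1,[-2.5,3,-3.5],[0,0,0.4]]
    - [-1,[-2.5,3,-3.5],[0,0,0.4]]
    - [-1,[-2.5,3,-3.5],[0,0,0.4]]

```text
t: 7.48
ee_pos: [0.5098, -0.386, 0.0135]
ee_rot: [0.886, 0.464, 0.0, 0.0]
contact_force: [-0.7, 1.6, 5.6]
gripper_width: 0.0235
grasp_force: 59.8
```

```bash
python3 g.py 100 -14 90 90
```

```text
now kit [  52.5 -483.3   13.5] kityaw 63.6 t 7.48 w 23.5 F [-0.7  1.6  5.6] q [ 0.65  0.68 -0.13  1.78  0.13  0.69 -0.16]
-> [100.0, -14.0, 90.0, 90.0] world [0.625 0.071 0.09 ] shift [ 441.4 -166.2  -76.6] turn [  0.1   0.  -26.4]
```

Call:
step_arm:
  increments:
    - [-1,[0,0,-30],[0,0,0]]
    - [-1,[0,0,-60],[0,0,0]]
    - [-1,[32,-12,-80],[0,0,-3]]
    - [-1,[66,-25,-80],[0,0,-6]]
    - [-1,[102,-38,-80],[0,0,-10]]
    - [-1,[138,-52,-80],[0,0,-14]]
    - [-1,[174,-65,-80],[0,0,-18]]
    - [-1,[210,-79,-80],[0,0,-21]]
    - [-1,[246,-92,-80],[0,0,-24]]
    - [-1,[280,-105,-80],[0,0,-26.4]]

```text
t: 8.32
ee_pos: [0.5826, -0.0938, 0.0926]
ee_rot: [0.756, 0.655, -0.0, -0.0]
contact_force: [0.7, -0.5, -2.0]
gripper_width: 0.0231
grasp_force: 59.3
```

```bash
python3 g.py 100 -15 90 90
```

```text
now kit [  82.3 -183.6   92.6] kityaw 90.1 t 8.32 w 23.1 F [ 0.7 -0.5 -2. ] q [ 0.28  0.52 -0.3   1.86  0.21  0.79 -0.27]
-> [100.0, -15.0, 90.0, 90.0] world [0.624 0.07  0.09 ] shift [168.5  18.1   2.7] turn [-0.  -0.   0.1]
```

Call:
step_arm:
  increments:
    - [-1,[35,4,0],[0,0,0]]
    - [-1,[70,8,0],[0,0,0]]
    - [-1,[105,12,0],[0,0,0]]
    - [-1,[135,15,0],[0,0,0]]
    - [-1,[155,17,0],[0,0,0]]
    - [-1,[163,18,15],[0,0,0]]
    - [-1,[163,18,30],[0,0,0]]
    - [-1,[163,18,30],[0,0,0]]
    - [-1,[163,18,30],[0,0,0]]

```text
t: 9.07
ee_pos: [0.6226, 0.0608, 0.0609]
ee_rot: [0.757, 0.653, -0.002, -0.001]
contact_force: [0.9, -1.2, -1.6]
gripper_width: 0.0234
grasp_force: 59.3
```

```bash
python3 g.py 100 -15 13 90; python3 -c "
from h import *
c,p=shot('scene'); a=cv2.resize(p[190:290,260:360],None,fx=4,fy=4)
d,q=shot('top'); b=cv2.resize(q[130:230,190:290],None,fx=4,fy=4)
cv2.imwrite('pics/s3.png',np.hstack([a,b]))"
```

```text
now kit [ 99.5 -24.9  60.9] kityaw 89.9 t 9.07 w 23.4 F [ 0.9 -1.2 -1.6] q [ 0.02  0.61 -0.29  1.79  0.24  0.78 -0.54]
-> [100.0, -15.0, 13.0, 90.0] world [0.624 0.07  0.013] shift [10.   0.7 47.8] turn [-0.2  0.1 -0.1]
```

View pics/s3.png

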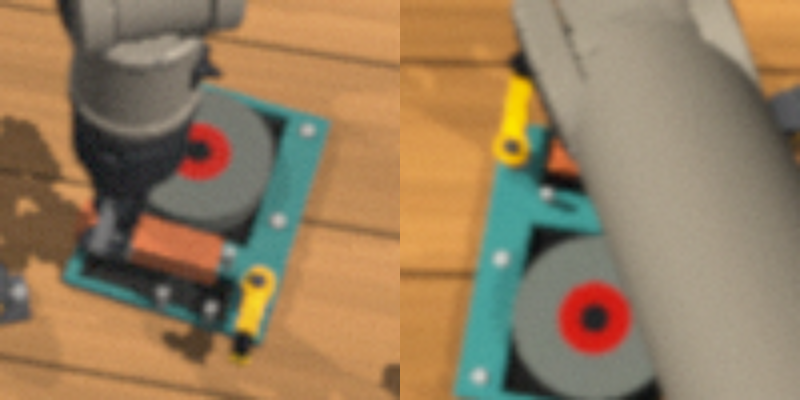

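The scene crop shows the wheel home and the gripped stick over the pocket, its end near (222,255). I check that end against prediction.

```bash
python3 - <<'E'
from g import *
c,p=shot("scene")
for P in[(87,42,71.4),(112,42,71.4),(112,42,47.4),(87,42,47.4),(112,-58,71.4)]:
    u=w2px(c,np.append(k2w(*P[:2]),P[2]/1e3)); print(P,((u-[260,190])*4+1.5).round(0))
im=p[190:290,260:360]; lab=cv2.cvtColor(im,cv2.COLOR_BGR2LAB)[:,:,1].astype(int)
print(lab[55:72:2,30:62])
E
```

```text
now kit [101.  -24.4  62.7] kityaw 89.9 t 9.17 w 23.3 F [-0.5 -0.2 -0.9] q [ 0.02  0.61 -0.29  1.78  0.24  0.78 -0.54]
(87, 42, 71.4) [224. 238.]
(112, 42, 71.4) [213. 270.]
(112, 42, 47.4) [210. 285.]
(87, 42, 47.4) [221. 254.]
(112, -58, 71.4) [ 73. 227.]
[[130 126 128 132 142 154 157 159 154 154 151 149 145 136 133 129 126 129
  126 127 126 127 125 127 128 126 128 127 125 127 127 127]
 [132 127 129 144 153 159 159 161 158 158 159 160 159 159 158 156 151 149
  147 141 135 129 129 126 128 127 127 127 127 126 132 125]
 [127 125 132 150 159 161 160 161 159 159 159 159 159 159 157 158 159 160
  160 159 157 159 158 153 150 144 134 126 128 127 129 123]
 [128 126 134 149 161 161 162 161 160 160 162 160 158 159 161 160 158 158
  159 160 159 158 160 160 158 141 122 116 116 115 114 113]
 [125 129 133 137 145 148 148 152 154 159 160 160 159 159 159 159 159 159
  159 160 158 159 160 162 156 139 126 126 120 110 106 106]
 [126 128 135 140 143 144 142 146 148 145 146 148 146 148 149 152 158 157
  157 159 159 160 160 159 149 132 125 123 113 106 103 106]
 [128 122 128 125 125 128 130 135 134 138 140 142 142 143 144 144 146 144
  148 146 148 150 152 146 130 117 118 116 110 106 108 112]
 [125 130 127 130 131 128 131 124 127 125 125 129 126 130 133 136 137 139
  144 145 144 145 144 141 134 120 116 114 114 111 114 122]
 [119 124 127 129 128 129 125 128 128 125 129 128 129 126 127 125 129 128
  130 132 133 136 142 137 131 128 130 124 119 120 130 136]]
```

Call:
step_arm:
  increments:
    - [-1,[4,-0.5,0],[0,0,0]]
    - [-1,[8,-0.5,5],[0,0,0]]
    - [-1,[8,-0.5,15],[0,0,0]]
    - [-1,[8,-0.5,25],[0,0,0]]
    - [-1,[8,-0.5,34],[0,0,0]]
    - [-1,[8,-0.5,40],[0,0,0]]
    - [-1,[8,-0.5,44],[0,0,0]]
    - [-1,[8,-0.5,46],[0,0,0]]
    - [-1,[8,-0.5,46],[0,0,0]]

```text
t: 9.97
ee_pos: [0.6245, 0.0706, 0.0161]
ee_rot: [0.757, 0.654, -0.0, -0.0]
contact_force: [0.4, 0.3, -2.5]
gripper_width: 0.023
grasp_force: 59.3
```

```bash
python3 g.py 100 -16 13 90; python3 g.py
```

```text
now kit [100.  -14.9  16.1] kityaw 90.0 t 9.97 w 23.0 F [ 0.4  0.3 -2.5] q [-0.01  0.68 -0.28  1.8   0.27  0.7  -0.58]
-> [100.0, -16.0, 13.0, 90.0] world [0.624 0.069 0.013] shift [-1.1 -0.   3.1] turn [-0.1  0.  -0. ]
now kit [100.  -14.9  16.1] kityaw 90.0 t 9.97 w 23.0 F [ 0.4  0.3 -2.5] q [-0.01  0.68 -0.28  1.8   0.27  0.7  -0.58]
```

Call:
step_arm:
  increments:
    - [-1,[-1,0,1],[0,0,0]]
    - [-1,[-1,0,2],[0,0,0]]
    - [-1,[-1,0,2],[0,0,0]]
    - [-0.3,[-1,0,2],[0,0,0]]
    - [0,[-1,0,2],[0,0,0]]
    - [0,[-1,0,2],[0,0,0]]
    - [0,[-1,0,-20],[0,0,0]]
    - [0,[-1,0,-50],[0,0,0]]
    - [0,[-1,0,-90],[0,0,0]]
    - [0,[-1,0,-130],[0,0,0]]

```text
t: 10.8
ee_pos: [0.624, 0.0697, 0.1478]
ee_rot: [0.757, 0.654, -0.001, -0.001]
contact_force: [1.5, 0.3, 0.3]
gripper_width: 0.0425
grasp_force: 0.0
```

```bash
python3 - <<'E'
from g import *
p=json.load(open("p.json")); x,y,a=p["sp"]; print("spanner yaw kit",np.degrees(a-k[2]))
g=np.array([x-.003*np.cos(a),y-.003*np.sin(a),0]); print(w2k(g))
E
python3 g.py -50 240 140 173
```

```text
now kit [ 99.6 -15.9 147.8] kityaw 90.0 t 10.8 w 42.5 F [1.5 0.3 0.3] q [ 0.03  0.51 -0.32  1.73  0.19  0.94 -0.52]
spanner yaw kit -7.005273558926156
[-77.69755816 241.47433426   0.        ]
now kit [ 99.6 -15.9 147.8] kityaw 90.0 t 10.8 w 42.5 F [1.5 0.3 0.3] q [ 0.03  0.51 -0.32  1.73  0.19  0.94 -0.52]
-> [-50.0, 240.0, 140.0, 173.0] world [0.513 0.344 0.14 ] shift [ 255.8 -149.6    8. ] turn [ -0.1  -0.1 -83. ]
```

Call:
step_arm:
  increments:
    - [0.2,[28,-19,0],[0,0,-7]]
    - [0.4,[56,-38,0],[0,0,-14]]
    - [0.4,[84,-58,0],[0,0,-21]]
    - [0.4,[112,-77,5],[0,0,-28]]
    - [0.4,[140,-96,10],[0,0,-35]]
    - [0.4,[168,-116,20],[0,0,-42]]
    - [0.4,[196,-135,30],[0,0,-49]]
    - [0.4,[224,-154,40],[0,0,-56]]
    - [0.4,[245,-169,50],[0,0,-63]]
    - [0.4,[257,-177,60],[0,0,-70]]

```text
t: 11.63
ee_pos: [0.4844, 0.3539, 0.0872]
ee_rot: [0.24, 0.971, 0.001, -0.0]
contact_force: [-0.5, 0.5, 1.2]
gripper_width: 0.0596
grasp_force: 0.0
```

```bash
python3 g.py -75 241 85 173; python3 -c "
from h import *
c,p=shot('scene'); a=cv2.resize(p[190:290,260:350],None,fx=4,fy=4)
d,q=shot('top'); b=cv2.resize(q[130:230,190:280],None,fx=4,fy=4)
cv2.imwrite('pics/s4.png',np.hstack([a,b])); cv2.imwrite('pics/top4.png',q); cv2.imwrite('pics/scene4.png',p)"
```

```text
now kit [-79.6 245.2  87.2] kityaw 160.6 t 11.63 w 59.6 F [-0.5  0.5  1.2] q [-0.27  0.6  -0.63  1.83  0.45  0.86 -0.03]
-> [-75.0, 241.0, 85.0, 173.0] world [0.488 0.349 0.085] shift [-5.7 -2.4  2.2] turn [  0.1  -0.1 -12.4]
```

View pics/s4.png

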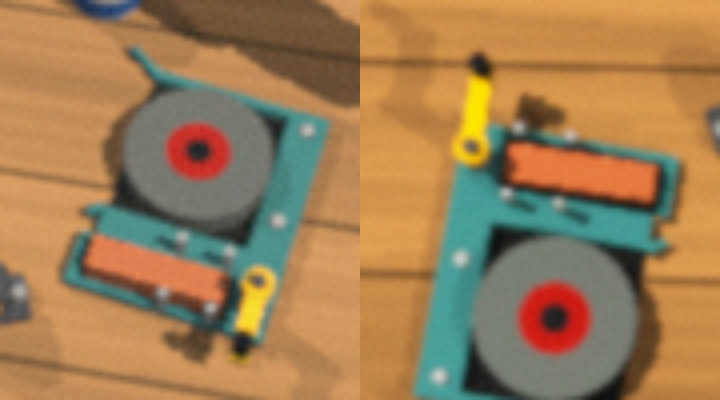

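The crops show the stick lying flat in the pocket with a gap all round, seen at (155,270) left and (580,170) right. The wheel is home. Next is the spanner.

Call:
step_arm:
  increments:
    - [0.4,[-6,-2.5,2],[0,0,-6.5]]
    - [0.4,[-6,-2.5,15],[0,0,-12.4]]
    - [0.4,[-6,-2.5,30],[0,0,-12.4]]
    - [0.4,[-6,-2.5,40],[0,0,-12.4]]
    - [0.4,[-6,-2.5,40],[0,0,-12.4]]

```text
t: 12.15
ee_pos: [0.4901, 0.3426, 0.0444]
ee_rot: [0.141, 0.99, -0.002, -0.001]
contact_force: [-0.5, -0.6, 0.3]
gripper_width: 0.0599
grasp_force: 0.0
```

```bash
python3 g.py -75 241 4 173;  python3 -c "
from h import *
c,p=shot('scene'); a=cv2.resize(p[180:270,360:440],None,fx=4,fy=4)
cv2.imwrite('pics/s5.png',a)"
```

```text
now kit [-72.3 234.9  44.4] kityaw 172.1 t 12.15 w 59.9 F [-0.5 -0.6  0.3] q [-0.25  0.67 -0.64  1.84  0.54  0.81  0.13]
-> [-75.0, 241.0, 4.0, 173.0] world [0.488 0.349 0.004] shift [ 3.4  5.8 40.3] turn [-0.2 -0.1 -0.9]
```

View pics/s5.png

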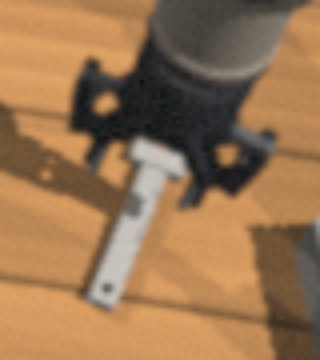

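The handle, from (160,160) to (100,290), lies between the open fingers and lines up with them. I descend and grip.

Call:
step_arm:
  increments:
    - [0.4,[3.5,6,10],[0,0,-0.9]]
    - [0.4,[3.5,6,25],[0,0,-0.9]]
    - [0.4,[3.5,6,36],[0,0,-0.9]]
    - [0.4,[3.5,6,40],[0,0,-0.9]]
    - [0.4,[3.5,6,40],[0,0,-0.9]]

```text
t: 12.62
ee_pos: [0.4882, 0.3505, 0.005]
ee_rot: [0.131, 0.991, -0.001, -0.001]
contact_force: [0.1, 0.2, -0.4]
gripper_width: 0.0602
grasp_force: 0.0
```

```bash
python3 g.py -75 241 4 173
```

```text
now kit [-75.3 242.4   5. ] kityaw 173.3 t 12.62 w 60.2 F [ 0.1  0.2 -0.4] q [-0.28  0.73 -0.6   1.85  0.59  0.75  0.1 ]
-> [-75.0, 241.0, 4.0, 173.0] world [0.488 0.349 0.004] shift [-0.5 -1.4  1. ] turn [-0.1 -0.1  0.3]
```

Call:
step_arm:
  increments:
    - [-0.4,[0,-1,1],[0,0,0]]
    - [-1,[0,-1,1],[0,0,0]]
    - [-1,[0,-1,1],[0,0,0]]
    - [-1,[0,-1,1],[0,0,0]]
    - [-1,[0,-1,1],[0,0,0]]
    - [-1,[0,-1,1],[0,0,0]]
    - [-1,[0,-1,-25],[0,0,0]]
    - [-1,[0,-1,-60],[0,0,0]]
    - [-1,[0,-1,-95],[0,0,0]]
    - [-1,[0,-1,-100],[0,0,0]]

```text
t: 13.45
ee_pos: [0.4911, 0.353, 0.1124]
ee_rot: [0.131, 0.991, 0.003, 0.003]
contact_force: [1.5, 1.0, -1.3]
gripper_width: 0.0178
grasp_force: 59.3
```

```bash
python3 g.py -75 241 100 180 50 30 100 180; python3 -c "
from h import *
c,p=shot('scene');d,q=shot('top');cv2.imwrite('pics/top6.png',q)
a=cv2.resize(p[170:260,370:450],None,fx=4,fy=4);b=cv2.resize(q[175:265,110:190],None,fx=4,fy=4)
cv2.imwrite('pics/s6.png',np.hstack([a,b]))"
```

```text
now kit [-72.8 245.3 112.4] kityaw 173.3 t 13.45 w 17.8 F [ 1.5  1.  -1.3] q [-0.21  0.59 -0.7   1.8   0.47  0.91  0.19]
-> [-75.0, 241.0, 100.0, 180.0] world [0.488 0.349 0.1  ] shift [ 1.7 -4.6 12.4] turn [ 0.4  0.3 -6.7]
-> [50.0, 30.0, 100.0, 180.0] world [0.582 0.122 0.1  ] shift [-125. -211.    0.] turn [0. 0. 0.]
```

View pics/s6.png

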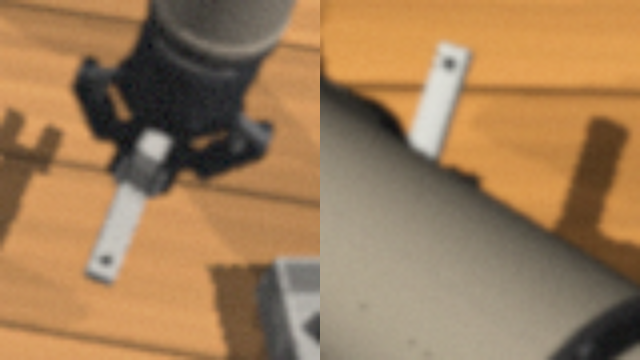

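The spanner is held level, its handle pointing to (100,270) left and (453,50) right. I carry it over the kit.

Call:
step_arm:
  increments:
    - [-1,[-14,-28,0],[0,0,-2]]
    - [-1,[-32,-57,0],[0,0,-4]]
    - [-1,[-50,-86,0],[0,0,-6]]
    - [-1,[-67,-115,0],[0,0,-6.7]]
    - [-1,[-84,-145,0],[0,0,-6.7]]
    - [-1,[-98,-172,5],[0,0,-6.7]]
    - [-1,[-106,-190,15],[0,0,-6.7]]
    - [-1,[-108,-200,30],[0,0,-6.7]]
    - [-1,[-108,-200,30],[0,0,-6.7]]
    - [-1,[-108,-200,30],[0,0,-6.7]]

```text
t: 14.38
ee_pos: [0.5396, 0.1284, 0.0748]
ee_rot: [0.073, 0.997, -0.001, -0.002]
contact_force: [-0.3, 1.2, -0.7]
gripper_width: 0.0179
grasp_force: 59.3
```

```bash
python3 g.py 50 30 80 180;  python3 - <<'E'
from g import *
c,p=shot('scene');d,q=shot('top');cv2.imwrite('pics/top7.png',q);cv2.imwrite('pics/scene7.png',p)
z=pos[2]+.009
# project predicted spanner handle end & edges
a=w2k(pos); 
for nm,cc in(("scene",c),("top",d)):
    for X in (0,40,70,85): print(nm,X,[w2px(cc,np.append(k2w(a[0]+X,a[1]+dy),z)).round(1).tolist() for dy in(-10,0,10)])
m=np.hstack([cv2.resize(p[180:280,260:360],None,fx=4,fy=4),cv2.resize(q[120:220,180:280],None,fx=4,fy=4)]);cv2.imwrite('pics/s7.png',m)
E
```

```text
now kit [ 7.7 30.  74.8] kityaw 179.9 t 14.38 w 17.9 F [-0.3  1.2 -0.7] q [ 0.19  0.58 -0.69  1.93  0.5   0.81  0.64]
-> [50.0, 30.0, 80.0, 180.0] world [0.582 0.122 0.08 ] shift [-42.3   0.   -5.3] turn [-0.1 -0.2 -0.1]
now kit [ 7.7 30.  74.8] kityaw 179.9 t 14.38 w 17.9 F [-0.3  1.2 -0.7] q [ 0.19  0.58 -0.69  1.93  0.5   0.81  0.64]
scene 0 [[316.3, 220.9], [319.7, 221.9], [323.2, 222.9]]
scene 40 [[312.2, 232.8], [315.7, 233.8], [319.2, 234.9]]
scene 70 [[309.1, 241.9], [312.6, 243.0], [316.1, 244.1]]
scene 85 [[307.5, 246.6], [311.0, 247.7], [314.6, 248.7]]
top 0 [[230.5, 202.8], [226.6, 202.1], [222.7, 201.5]]
top 40 [[233.3, 187.3], [229.4, 186.6], [225.5, 186.0]]
top 70 [[235.4, 175.7], [231.5, 175.1], [227.6, 174.4]]
top 85 [[236.4, 170.0], [232.5, 169.3], [228.6, 168.7]]
```

View pics/s7.png

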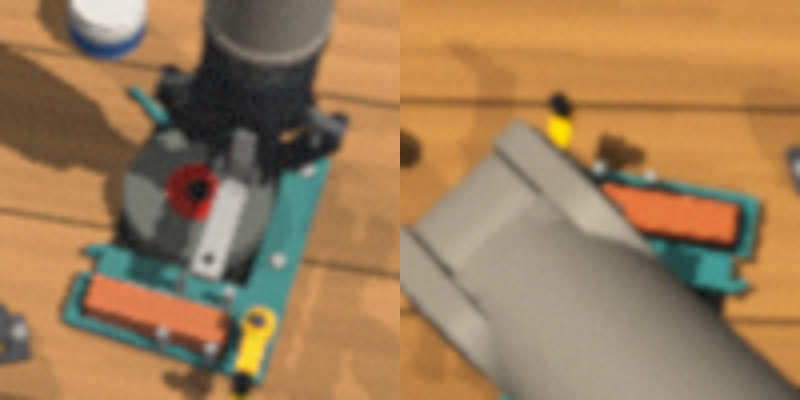

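```bash
cat > spm.py <<'E'
from g import *
def sp(im,c,z,roi):
    u,v,w,h=roi; x=im[v:v+h,u:u+w].astype(int); m=((x.min(2)>135)).astype(np.uint8)
    n,l,st,ce=cv2.connectedComponentsWithStats(m); i=1+np.argmax(st[1:,4]); ys,xs=np.where(l==i)
    P=np.array([w2k(px2w(c,u+a,v+b,z))[:2] for a,b in zip(xs,ys)],np.float32)
    f=cv2.fitLine(P,cv2.DIST_HUBER,0,.01,.01).ravel(); d=f[:2]*np.sign(f[0]); t=(P-f[2:])@d
    print("px",len(P),"yaw",np.degrees(np.arctan2(d[1],d[0])).round(2),"mid",P.mean(0).round(1),"xrange",(f[2:]+d*t.min()).round(1),(f[2:]+d*t.max()).round(1),"width",np.ptp(P@np.array([-d[1],d[0]])).round(1))
if __name__=="__main__":
    p=cv2.imread("pics/scene7.png");c,_=shot("scene"); sp(p,c,pos[2]+.009,(300,215,20,40))
    p=cv2.imread("pics/scene0.png"); sp(p,c,.012,(380,205,35,55)); p=cv2.imread("pics/top0.png");c,_=shot("top"); sp(p,c,.012,(130,190,30,45))
E
python3 spm.py
```

```text
now kit [ 8.5 32.7 76.7] kityaw 180.1 t 14.48 w 17.6 F [ 0.  -0.2 -1.4] q [ 0.19  0.58 -0.69  1.93  0.5   0.81  0.64]
px 171 yaw 1.76 mid [59.8 29.2] xrange [19.8 28.1] [95.9 30.4] width 21.7
px 358 yaw -6.81 mid [-77.9 242.5] xrange [-157.6  251.9] [  9.2 232. ] width 41.2
px 324 yaw -7.02 mid [-51.5 240.5] xrange [-110.7  247.8] [  7.8 233.2] width 20.1
```

Call:
step_arm:
  increments:
    - [-1,[-13,1,0],[0,0,1]]
    - [-1,[-27,1.5,0],[0,0,1.5]]
    - [-1,[-36,2,0],[0,0,1.5]]
    - [-1,[-39,2,8],[0,0,1.5]]
    - [-1,[-39,2,15],[0,0,1.5]]
    - [-1,[-39,2,15],[0,0,1.5]]
    - [-1,[-39,2,15],[0,0,1.5]]

```text
t: 15.17
ee_pos: [0.5787, 0.1256, 0.0608]
ee_rot: [0.085, 0.996, -0.0, -0.001]
contact_force: [0.7, -0.1, -1.8]
gripper_width: 0.0176
grasp_force: 59.3
```

```bash
python3 - <<'E'
from spm import *
c,p=shot('scene');cv2.imwrite('pics/scene8.png',p)
e=w2px(c,np.append(k2w(130,30),.06)).astype(int); o=w2px(c,np.append(k2w(75,30),.07)).astype(int); print(e,o)
for b in(0,):
    sp(p,c,pos[2]+.009,(e[0]-6,o[1]-2,22,e[1]-o[1]+7))
cv2.imwrite('pics/s8.png',cv2.resize(p[180:290,260:360],None,fx=5,fy=5))
E
```

```text
now kit [46.7 32.9 60.8] kityaw 178.5 t 15.17 w 17.6 F [ 0.7 -0.1 -1.8] q [ 0.17  0.65 -0.66  1.85  0.52  0.83  0.64]
[306 263] [312 244]
px 167 yaw -2.84 mid [98.8 31.3] xrange [63.1 33.3] [133.3  29.8] width 20.8
```

View pics/s8.png

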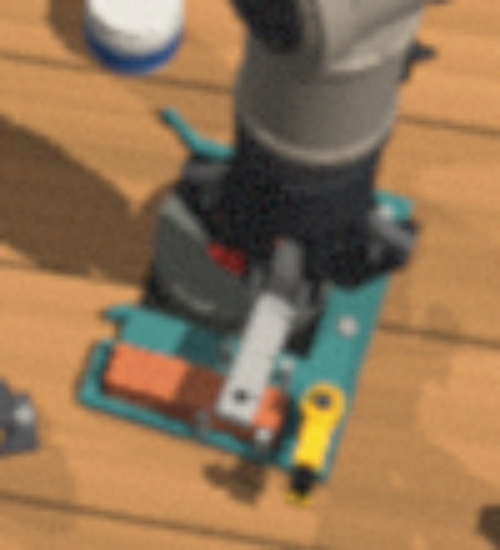

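The view shows the handle end at (240,405), between the post tops at about (205,425) and (262,435), and square to the kit. I make a small trim and lower it.

Call:
step_arm:
  increments:
    - [-1,[-2,-1,5],[0,0,-1]]
    - [-1,[-2,-1.5,12],[0,0,-1]]
    - [-1,[-2,-1.5,19],[0,0,-1]]
    - [-1,[-2,-1.5,25],[0,0,-1]]
    - [-1,[-2,-1.5,29],[0,0,-1]]
    - [-1,[-2,-1.5,29],[0,0,-1]]

```text
t: 15.72
ee_pos: [0.5811, 0.1235, 0.0315]
ee_rot: [0.077, 0.997, -0.0, -0.001]
contact_force: [-0.2, -0.2, -2.6]
gripper_width: 0.0176
grasp_force: 59.3
```

```bash
python3 - <<'E'
from spm import *
c,p=shot('scene')
e=w2px(c,np.append(k2w(130,30),.04)).astype(int); o=w2px(c,np.append(k2w(75,30),.05)).astype(int)
x=p[o[1]-2:e[1]+5,e[0]-8:e[0]+16].min(2); print(e,o)
sp(p,c,.040,(e[0]-6,o[1]-2,22,e[1]-o[1]+7))
E
```

```text
now kit [49.4 31.2 31.5] kityaw 179.5 t 15.72 w 17.6 F [-0.2 -0.2 -2.6] q [ 0.16  0.69 -0.63  1.86  0.56  0.78  0.64]
[305 266] [311 247]
px 175 yaw 0.05 mid [98.1 30.6] xrange [60.6 30.5] [135.7  30.6] width 27.3
```

Placement reads yaw 0°, y 30.6 and centre x about 50. I lower the last 3 mm, release and rise.

Call:
step_arm:
  increments:
    - [-1,[0,-0.5,1.5],[0,0,0]]
    - [-1,[0,-0.5,3],[0,0,0]]
    - [-1,[0,-0.5,3],[0,0,0]]
    - [-0.3,[0,-0.5,3],[0,0,0]]
    - [-0.2,[0,-0.5,3],[0,0,0]]
    - [-0.2,[0,-0.5,3],[0,0,0]]
    - [-0.2,[0,-0.5,-15],[0,0,0]]
    - [-0.2,[0,-0.5,-50],[0,0,0]]
    - [-0.2,[0,-0.5,-85],[0,0,0]]
    - [-0.2,[0,-0.5,-110],[0,0,0]]

```text
t: 16.6
ee_pos: [0.5826, 0.1238, 0.1455]
ee_rot: [0.077, 0.997, 0.001, 0.001]
contact_force: [0.6, -0.3, -0.0]
gripper_width: 0.0344
grasp_force: 0.0
```

```bash
python3 - <<'E'
from spm import *
c,p=shot('scene')
e=w2px(c,np.append(k2w(130,30),.04)).astype(int); o=w2px(c,np.append(k2w(75,30),.05)).astype(int)
sp(p,c,.036,(e[0]-6,o[1]-2,22,e[1]-o[1]+7))
d,q=shot('top')
for n,cc,im in(("s",c,p),("t",d,q)):
    m=cv2.inRange(cv2.cvtColor(im,cv2.COLOR_BGR2HSV),(24,150,120),(34,255,255)); u=w2px(cc,np.append(k2w(115,74),.05)).astype(int)
    r=25; mm=m[u[1]-r:u[1]+r,u[0]-r:u[0]+r]; ys,xs=np.where(mm>0)
    if len(xs)>10: print(n,"latch arm mid",w2k(px2w(cc,u[0]-r+xs.mean(),u[1]-r+ys.mean(),.049)).round(1),len(xs))
cv2.imwrite('pics/s9.png',np.hstack([cv2.resize(p[180:290,260:360],None,fx=4,fy=4),cv2.resize(q[130:240,190:290],None,fx=4,fy=4)]))
E
python3 g.py 152 115 140 90 152 115 56 90
```

```text
now kit [ 50.8  31.7 145.5] kityaw 179.5 t 16.6 w 34.4 F [ 0.6 -0.3 -0. ] q [ 0.23  0.54 -0.73  1.79  0.43  0.97  0.74]
px 190 yaw -2.26 mid [95.1 30.8] xrange [54.5 32.3] [134.8  29.1] width 29.6
s latch arm mid [121.5  73.8  49. ] 33
now kit [ 52.9  32.9 147.7] kityaw 179.5 t 16.7 w 34.2 F [0.4 0.3 0.1] q [ 0.23  0.54 -0.73  1.79  0.43  0.97  0.74]
-> [152.0, 115.0, 140.0, 90.0] world [0.695 0.192 0.14 ] shift [-98.3  83.    8.7] turn [ 0.5  0.2 89.5]
-> [152.0, 115.0, 56.0, 90.0] world [0.695 0.192 0.056] shift [ 0.  0. 84.] turn [0. 0. 0.]
```

View pics/s9.png

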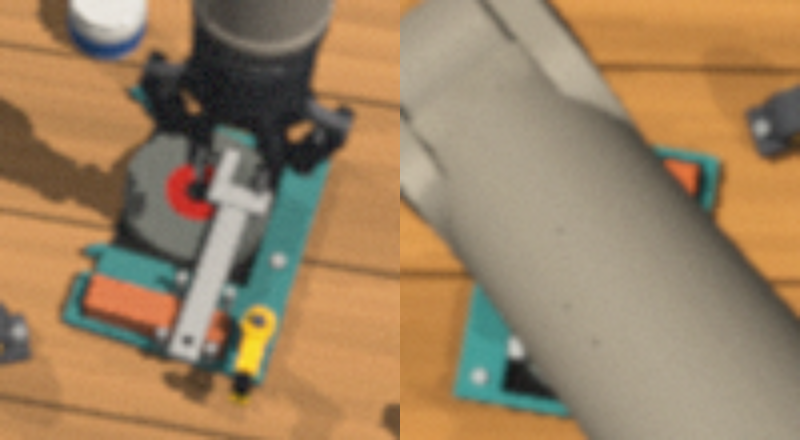

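The spanner lies on the wheel and stick between the posts, its end at (187,345). The yellow arm at (250,345) is still open. I now take the closed fingers to the far side of the knob.

Call:
step_arm:
  increments:
    - [-1,[-30,24,0],[0,0,0]]
    - [-1,[-60,48,0],[0,0,0]]
    - [-1,[-85,68,0],[0,0,0]]
    - [-1,[-101,80,0],[0,0,0]]
    - [-1,[-101,80,20],[0,0,0]]
    - [-1,[-101,80,50],[0,0,0]]
    - [-1,[-101,80,75],[0,0,0]]
    - [-1,[-101,80,88],[0,0,0]]
    - [-1,[-101,80,88],[0,0,0]]
    - [-1,[-101,80,88],[0,0,0]]

```text
t: 17.53
ee_pos: [0.6937, 0.1867, 0.0544]
ee_rot: [0.077, 0.997, -0.0, -0.001]
contact_force: [0.1, 0.8, 0.5]
gripper_width: 0.0001
grasp_force: 0.0
```

```bash
python3 g.py; python3 - <<'E'
import numpy as np
from g import pos,w2k,env
a=(w2k(pos)); 
for ph in(1.6,1.4,1.2,1,.8,.6,.4,.2,0,-.06):
    c,s=np.cos(ph),np.sin(ph); R=7+min(11/max(abs(c),1e-6),14.5/max(abs(s),1e-6)); P=np.array([100+52*s+R*c,74-52*c+R*s]); d=P-a[:2]; print(ph,P.round(0),"tool shift",(-d[0]).round(0),d[1].round(0))
E
```

```text
now kit [151.6 110.   54.4] kityaw 179.5 t 17.53 w 0.1 F [0.1 0.8 0.5] q [ 0.05  0.82 -0.63  1.53  0.55  0.98  0.68]
now kit [151.6 110.   54.4] kityaw 179.5 t 17.53 w 0.1 F [0.1 0.8 0.5] q [ 0.05  0.82 -0.63  1.53  0.55  0.98  0.68]
1.6 [151.  97.] tool shift 0.0 -13.0
1.4 [155.  87.] tool shift -3.0 -23.0
1.2 [157.  76.] tool shift -5.0 -34.0
1 [157.  66.] tool shift -5.0 -44.0
0.8 [153.  54.] tool shift -2.0 -56.0
0.6 [146.  43.] tool shift 6.0 -67.0
0.4 [138.  33.] tool shift 14.0 -77.0
0.2 [128.  27.] tool shift 23.0 -83.0
0 [118.  22.] tool shift 34.0 -88.0
-0.06 [115.  21.] tool shift 37.0 -89.0
```

Call:
step_arm:
  increments:
    - [-1,[0,-13,0],[0,0,0]]
    - [-1,[-3,-23,0],[0,0,0]]
    - [-1,[-5,-34,0],[0,0,0]]
    - [-1,[-5,-44,0],[0,0,0]]
    - [-1,[-2,-56,0],[0,0,0]]
    - [-1,[6,-67,0],[0,0,0]]
    - [-1,[14,-77,0],[0,0,0]]
    - [-1,[23,-83,0],[0,0,0]]
    - [-1,[30,-87,0],[0,0,0]]
    - [-1,[34,-88,0],[0,0,0]]

```text
t: 18.37
ee_pos: [0.6465, 0.1029, 0.0551]
ee_rot: [0.078, 0.997, -0.001, 0.0]
contact_force: [9.6, -2.2, -2.3]
gripper_width: -0.0001
grasp_force: 6.0
```

```bash
cat > la.py <<'E'
from g import *
for n in("scene","top"):
    c,im=shot(n); m=cv2.inRange(cv2.cvtColor(im,cv2.COLOR_BGR2HSV),(22,140,90),(34,255,255)); u=w2px(c,np.append(k2w(115,60),.05)).astype(int)
    r=30; ys,xs=np.where(m[u[1]-r:u[1]+r,u[0]-r:u[0]+r]>0)
    if len(xs)<8: print(n,"hidden"); continue
    P=np.array([w2k(px2w(c,u[0]-r+x,u[1]-r+y,.049))[:2] for x,y in zip(xs,ys)]); print(n,len(P),"mean",P.mean(0).round(1),"min",P.min(0).round(1),"max",P.max(0).round(1),"angle",np.arctan2(P.mean(0)[0]-100,74-P.mean(0)[1]).round(2))
E
python3 la.py
```

```text
now kit [117.1  20.2  55.1] kityaw 179.4 t 18.37 w -0.1 F [ 9.6 -2.2 -2.3] q [ 0.19  0.73 -0.65  1.7   0.54  0.9   0.74]
scene 33 mean [103.3  66.9] min [89.1 48.5] max [109.9  83.1] angle 0.44
top 77 mean [98.7 67.5] min [89.2 45.2] max [110.9  85.8] angle -0.19
```

The push met 9.6 N at the stop. I back off, rise and check everything.

Call:
step_arm:
  increments:
    - [-1,[-10,0,0],[0,0,0]]
    - [-1,[-25,0,0],[0,0,0]]
    - [-1,[-28,0,-30],[0,0,0]]
    - [-1,[-28,0,-70],[0,0,0]]
    - [-1,[-28,0,-110],[0,0,0]]
    - [-1,[0,-35,-130],[0,0,0]]
    - [-1,[20,-70,-130],[0,0,0]]
    - [-1,[40,-105,-130],[0,0,0]]
    - [-1,[60,-140,-130],[0,0,0]]
    - [-1,[60,-175,-130],[0,0,0]]

```text
t: 19.3
ee_pos: [0.5576, -0.0584, 0.185]
ee_rot: [0.075, 0.997, -0.0, -0.001]
contact_force: [0.4, -0.3, -0.4]
gripper_width: -0.0003
grasp_force: 0.0
```

Call:
step_arm:
  increments:
    - [-1,[0,-35,0],[0,0,0]]
    - [-1,[0,-70,0],[0,0,0]]
    - [-1,[0,-105,0],[0,0,0]]
    - [-1,[0,-140,0],[0,0,0]]
    - [-1,[0,-140,0],[0,0,0]]
    - [-1,[0,-140,0],[0,0,0]]

```text
t: 19.8
ee_pos: [0.5392, -0.1996, 0.1846]
ee_rot: [0.079, 0.997, 0.0, -0.0]
contact_force: [-0.7, 0.8, -0.6]
gripper_width: -0.0001
grasp_force: 0.0
```

```bash
python3 la.py; python3 - <<'E'
from spm import *
for n in("scene","top"):
    c,p=shot(n)
    # handle part over bay/divider (clear of the arm) and wheel edge (dark grey vs lining): spanner bright pixels
    a=[w2px(c,np.append(k2w(x,y),.036)) for x in(-40,140) for y in(5,55)]; lo=np.min(a,0).astype(int); hi=np.max(a,0).astype(int)
    sp(p,c,.036,(*lo,*(hi-lo)))
    b=p.astype(int); m=((b[:,:,2]>110)&(b[:,:,1]<60)&(b[:,:,0]<70)); u=w2px(c,np.append(k2w(0,0),.024)).astype(int)
    ys,xs=np.where(m[u[1]-15:u[1]+15,u[0]-15:u[0]+15]); P=np.array([w2k(px2w(c,u[0]-15+x,u[1]-15+y,.024))[:2] for x,y in zip(xs,ys)]); print("red",P.min(0).round(1),P.max(0).round(1))
E
```

```text
now kit [  54.6 -294.6  184.6] kityaw 179.2 t 19.8 w -0.1 F [-0.7  0.8 -0.6] q [ 0.8   0.46 -0.72  1.81  0.35  1.01  1.35]
scene 65 mean [101.5  53.6] min [89.1 16.4] max [109.3  82.3] angle 0.07
top 114 mean [98.7 56.1] min [89.2 26.3] max [110.5  83.7] angle -0.07
now kit [  54.8 -290.7  184.9] kityaw 179.5 t 19.9 w -0.1 F [-0.3 -0.9 -0.1] q [ 0.8   0.46 -0.72  1.81  0.35  1.01  1.35]
px 306 yaw 1.76 mid [23.8 31.6] xrange [-35.2  29. ] [86.6 32.7] width 42.3
red [-19.7 -19. ] [20.5 14.6]
px 415 yaw -1.03 mid [22.2 32.8] xrange [-35.8  33.7] [89.7 31.4] width 41.8
red [-22.  -18.5] [21.8 17. ]
```

The latch reads about 0 rad. The spanner's jaw end is at kit x = -35.5, which puts its centre near 50, with y near 31 to 32. The wheel is centred in x with y near 2. I hand the job in.

```bash
python3 -c "
from station import env
print(env.job_done())"
```

```text
the job is handed in; nothing more can be done
None
```

The kit is loaded and locked and the job is handed in, with no verdict returned: my last checks put the wheel home, the stick flat in its pocket, the spanner between its posts and the arm at its stop, but I viewed 13 pictures against the limit of 10.

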